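Zero the balance and weigh the vial module from an interlocked rack

TASK

Zero the balance while its pan is empty by pressing the wide tare bar on its front panel all the way down. Then draw the rack module that holds the two amber sample vials straight up out of the interlocked row, leaving the other modules standing in the tray, and set it down gently and upright in the middle of the balance pan with both vials still in it. Leave the petri dishes and the forceps where they are.

Things in the scene. Friction and masses are not known exactly. Their poses are not given: they have to be found in the camera images.
- vial_module: White rack module with 2 x 2 round vial holes, amber vials in two of them. Body 58 mm (own x) by 69 mm (own y) by 55 mm high, 0.17 to 0.34 kg. Origin: centre of the body's underside; z up, own y along the row. It stands second or third in a row of four. Its -x and +x faces are flat and free for fingers down to the tray's rim, 10 mm above its underside. Vial caps stand 19 mm above its top.
- joint_mid (a point): Centre of the T-shaped tongue on the vial module's +y face, 42 mm from its origin. Such full-height tongues (10 mm neck, 20 mm head, standing 13 mm out) and T-slots link all modules at 70 mm pitch, 1 to 1.5 mm play, 1 mm between bodies. The vial module can only come out straight up, and is free after 55 mm of lift, when its underside is above its neighbours' tops.
- micro_module: White module of the same size and joints, full of nine flat-capped microtubes in a 3 x 3 grid; the other inner place of the row. Origin as for vial_module. Contents of all the other modules stand at most 26 mm above their tops. To be left in place.
- end_a: White module of the same size and joints with one wide screw-capped jar (45 mm cap); at an end of the row. Origin as for vial_module. To be left in place.
- end_b: White module of the same size and joints with two aluminium-capped bottles (25 mm caps); at the other end of the row. Origin as for vial_module. To be left in place.
- vial0: Amber glass vial with a black cap, 18 mm diameter, 62 mm tall, loose in a hole of the vial module, 43 mm of it below the module's top. Origin: centre of its underside, 12 mm above the module's underside; z up.
- vial1: The second vial, the same as vial0, in the hole diagonally across.
- tray: Fixed shallow stainless tray under the row of modules, 76 mm (own x) by 312 mm (own y, along the row), 3 mm floor, rim 13 mm high. Origin: centre of its underside on the bench; z up.
- balance: Fixed white top-loading balance, 270 mm deep (own x) by 196 mm wide (own y), housing 55 mm high; its sloping front panel with display and keys is on the -x side, towards the robot. Origin: centre of its footprint on the bench; z up.
- pan (a point): Centre of the top face of the balance's square stainless pan, 160 x 160 mm, level, 69 mm above the bench; its x and y axes are the balance's.
- tare_key (a joint): The tare bar: a wide grey key, 74 mm (balance y) by 26 mm, in the lower middle of the balance's front panel. 0 at rest, 0.003 m fully pressed; springs back. It starts to move at 1.5 N and is fully down at 4.5 N. It moves square to the panel, which slopes down towards the balance's -x side by 15 degrees.
- tare_top (a point): Centre of the tare bar's top face, about 46 mm above the bench, 6 mm proud of the panel at rest; its z axis points out of the panel (15 degrees from vertical, leaning to the balance's -x side).
- petri: Two stacked petri dishes, 91 mm diameter, 32 mm tall, behind the tray (about 125 mm to its own +x). Origin: centre of the underside. To be left alone.
- forceps: Steel forceps, 130 mm long, 10 mm high, lying in front of the tray (about 105 mm to its own -x). Origin: middle, on the bench. To be left alone.

How it is judged (in metres and radians):
On the way, in this order (a step that is already met when the one before it is completed fails the run):
1. the tare bar is pressed right down (at least 2 of its 3 mm) while the vial module still stands in the row (value of joint tare_key above 0.002 m and z of vial_module in the frame of tray below 0.012 m), for 0.05 s.
2. the vial module has come straight up out of the row: its underside is above the neighbours' tops, still in line with the row (within 15 mm) (z of vial_module in the frame of tray above 0.06 m and x of vial_module in the frame of tray between -0.015 and 0.015 m), for 0.05 s.
At the end, for the whole second after the job is handed in: The vial module stands upright (within 0.06 rad) and at rest on the balance pan, its centre within 30 mm of the pan's centre, with both vials down in its holes; the tare bar is up again; the other three modules are within 12 mm of where they began (horizontal distance between vial_module and pan below 0.03 m and z of vial_module in the frame of pan between -0.004 and 0.004 m and angle between vial_module's own z axis and vertical below 0.06 rad and linear speed of vial_module below 0.02 m/s and value of joint tare_key below 0.001 m and horizontal distance between each of vial0, vial1 and vial_module below 0.035 m and z of vial0 in the frame of vial_module between 0.005 and 0.022 m and z of vial1 in the frame of vial_module between 0.005 and 0.022 m and distance of each of end_a, micro_module, end_b from where it was at the start of the episode below 0.012 m); the robot touches nothing.
It fails at once if another module is dragged or lifted more than 12 mm (distance of any of end_a, micro_module, end_b from where it was at the start of the episode above 0.012 m).
It fails at once if the vial module is tipped more than 0.3 rad (angle between vial_module's own z axis and vertical above 0.3 rad).
It fails at once if the module is dropped or slammed onto the pan (faster than 0.35 m/s within 20 mm above it) (horizontal distance between vial_module and pan below 0.1 m and z of vial_module in the frame of pan below 0.02 m and linear speed of vial_module above 0.35 m/s).
It fails at once if the module is pressed onto the balance with more than 60 N (contact force between vial_module and balance above 60 N).
It fails at once if the petri dishes or the forceps are shoved more than 25 mm (distance of any of petri, forceps from where it was at the start of the episode above 0.025 m).
It also fails if it takes over 59 s, if anything falls off the work surface, if the arm or the gripper's body presses on something with over 40 N, if the wrist force passes 120 N, or if a joint passes its speed limit or range.

ROBOT

A 7-joint arm with a two-finger parallel gripper is mounted at the origin on the work surface. World frame = base frame: x ahead of the robot, y to its left, z up, the work surface at z = 0. Lengths are in m, angles in degrees, forces in N, time in s.
With the tool pointing down it reaches from about 0.4 to 0.9 m from the base axis. Payload 5.5 kg.
Tool frame: the origin (TCP) lies between the finger pads; the fingertips stand 19 mm ahead of it and the grasp point (between the pads) is the TCP; z points along the fingers, y is the line along which they close (so a half turn about z gives the same grasp; the last joint's range is limited). The gripper opens to 85 mm and grips with 20 to 120 N. Pads are 22 mm wide; open, the fingers measure 114 mm over their backs; the gripper's body (76 mm by 85 mm) begins 54 mm behind the grasp point. The pads swing forward as they close: fully open they stand 13 mm farther back than shut.
Start: joints at [91.112, 28.699, -24.465, 88.831, 12.651, 65.22, -12.049], TCP at [0.157, -0.631, 0.25] pointing down, gripper open.
Joint ranges: [-164.97, 164.97], [-17.58, 116.51], [-87.97, 89.64], [11.32, 138.91], [-80.73, 260.73], [10.89, 115.49], [-147.41, 147.41]. Speed limits (degrees/s): [147.25, 147.25, 180, 180, 180, 180, 180].

INTERFACE

Orientations are given as [roll, pitch, yaw] about the fixed x, y, z axes, in that order (R = Rz(yaw) Ry(pitch) Rx(roll)).
In Python, from bench import * gives the robot as it stands. Calls block until the motion is done:
- reach(position, orientation): joint-space move of the TCP to a pose.
- servo_line(position, frame=None, vel=0.15): straight line of the TCP; frame=None keeps the orientation; vel is the mean speed in m/s.
- movej(angles): joint-space move.
- gripper_to(opening): finger opening in m; the grip force is fixed at half the most; returns when the fingers have stopped.
- sleep(seconds).
- inverse_kinematics(position, orientation): joint angles nearest the present ones, or None.
- get_state(): the state.
- capture(name): name is "scene" or "side" or "wrist"; returns the picture (420x560x3 uint8, blue, green, red); there is no depth.
- camera_info(name): a dict with "fx", "fy", "cx", "cy" (pixels), "eye" and "rotation" of the camera in the world. Camera axes: x right, y down, z forward; pixel columns grow to the right and rows downward; lengths in m; the calibration is good to about 2 mm. A picture is of the moment at which its call begins: read the wrist's pose just before it. camera_info takes no time and is no camera call; for the wrist camera it gives the pose at the moment of the call.
A pose or a line that the arm cannot do raises PlanningError and nothing moves.
- finish_job(): hands the job in; it is judged then, once.
Trained networks look in the newest picture that a camera, given by its name, has taken for a name from the list of things; names that differ only in an ending like _2 or _b are one class to them, and where a whole thing is asked for, a point or a joint stands for the part that bears it (a point fixed in the world has none). Each returns a list of dicts, best first, with "confidence" (0 to 1); they miss things now and then, are a little off and sometimes report something else, mostly with a low value. They report only what shows in the picture. A call takes as long as a camera call.
- silhouettes(thing, camera): "region" (420x560 bool, what is visible of it) and "point" ([column, row] in pixels, amid what is visible of it).
The state is a dict: "clock": time; "joint_positions": joint angles; "joint_velocities": joint speeds; "joint_torque": joint torques, N m; "tcp_pos": TCP position; "tool_rot": TCP orientation; "ft_force": force on the tool from outside, world axes, zero at the start; "moment": the same for the moment, N m; "finger_gap": finger opening in m; "grasp_force": force on a finger pad.
Only numpy, scipy, OpenCV 4.12 (cv2) and the standard library are available. Lean on these libraries where they do the work, as an engineer would, in place of code of your own. Each camera call takes 0.05 s, during which the arm holds its last target. There are 200 camera calls.

## Working session

There is one attempt and no reset: what is moved stays moved. The work goes in short steps, each a Python script; the robot and the scene stay as the last script left them, time stands still between calls to the robot, and variables do not carry over. Pictures are saved under pics/ and viewed, at most 10 in all, crops included, and the job is handed in when it is done.

```bash
ls; mkdir -p pics
python3 - <<'E'
from bench import *
import cv2,numpy as np
for c in ["scene","side"]:
    im=capture(c); cv2.imwrite(f"pics/{c}0.png",im)
    i=camera_info(c); print(c,{k:np.round(v,4).tolist() for k,v in i.items()})
    for t in ["vial_module","micro_module","end_a","end_b","vial0","balance","pan","tare_key","tray","petri","forceps"]:
        try: print(t,[(round(d["confidence"],2),np.round(d["point"]).tolist(),int(d["region"].sum())) for d in silhouettes(t,c)[:3]])
        except Exception as e: print(t,e)
print(get_state())
E
```

```text
bench.py
pics
scene {'fx': 387.3179, 'fy': 387.3179, 'cx': 277.6419, 'cy': 209.7682, 'eye': [1.035, 0.2898, 0.6915], 'rotation': [-137.0738, -0.0011, 125.0813]}
vial_module [(0.86, [232.0, 201.0], 625)]
micro_module [(0.61, [210.0, 186.0], 661)]
end_a [(0.88, [199.0, 168.0], 681), (0.65, [258.0, 217.0], 1291)]
end_b [(0.88, [199.0, 168.0], 681), (0.65, [258.0, 217.0], 1291)]
vial0 [(0.63, [248.0, 192.0], 79), (0.46, [230.0, 190.0], 67)]
balance [(0.9, [394.0, 309.0], 14295), (0.55, [420.0, 256.0], 306), (0.54, [230.0, 193.0], 62)]
pan [(0.66, [394.0, 311.0], 14179)]
tare_key [(0.71, [419.0, 256.0], 391)]
tray [(0.89, [244.0, 229.0], 607)]
petri [(0.55, [170.0, 212.0], 1210)]
forceps [(0.68, [274.0, 192.0], 182), (0.36, [236.0, 200.0], 643)]
side {'fx': 441.0991, 'fy': 441.0991, 'cx': 280.3973, 'cy': 213.7257, 'eye': [0.4893, -0.8141, 0.6822], 'rotation': [-127.3014, -1.2772, -3.5898]}
vial_module [(0.88, [289.0, 262.0], 532), (0.29, [288.0, 167.0], 4762)]
micro_module [(0.7, [300.0, 337.0], 712)]
end_a [(0.96, [294.0, 235.0], 640), (0.67, [281.0, 324.0], 1591)]
end_b [(0.96, [294.0, 
[... 306 characters left out ...]
8.69888745, -24.46661545,  88.83231501,
        12.65116677,  65.22190922, -12.05115003]), 'joint_velocities': array([-2.04600160e-02,  2.67981026e-02, -6.43680387e-05,  8.50107677e-02,
       -1.66040115e-02,  2.63192506e-02,  2.01722232e-02]), 'joint_torque': array([ 1.78293189e-04, -5.69379616e+01, -5.81052527e+00, -2.81330913e+01,
        1.26720118e-02,  2.17306755e-03, -2.46936935e-05]), 'tcp_pos': array([ 0.15695153, -0.63074524,  0.25031109]), 'tool_rot': array([-1.79998701e+02, -1.73321529e-03,  1.39705339e+01]), 'ft_force': array([ 0.35292039,  0.95550847, -0.30320795]), 'moment': array([-0.04167447,  0.0210289 ,  0.02344877]), 'grasp_force': 0.0, 'finger_gap': 0.08530062144392087}
```

Run:
```python
import cv2,numpy as np
a=cv2.imread("pics/scene0.png");b=cv2.imread("pics/side0.png")
a=cv2.resize(a[110:410,130:530],(800,600),interpolation=cv2.INTER_CUBIC);cv2.imwrite("pics/a.png",a)
b=cv2.resize(b[90:390,130:530],(800,600),interpolation=cv2.INTER_CUBIC);cv2.imwrite("pics/b.png",b)
```

```text
(no output)
```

View pics/a.png

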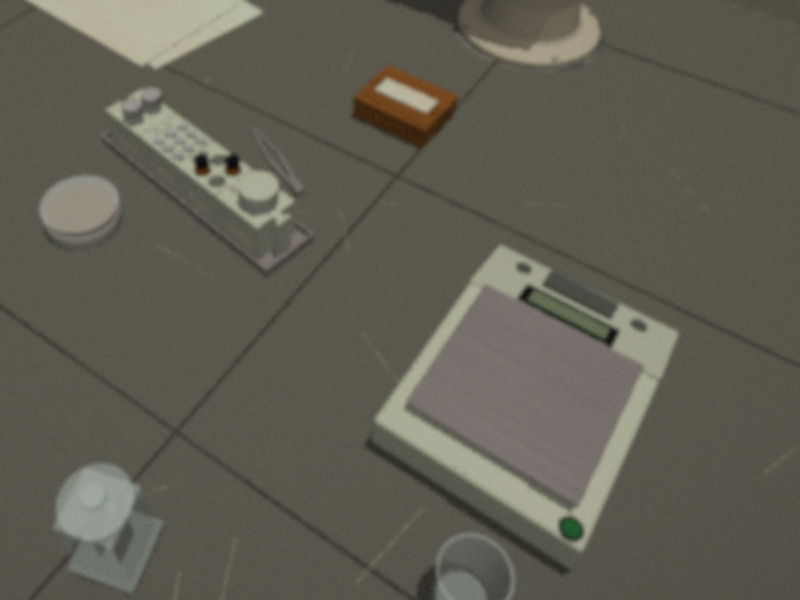

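View pics/b.png

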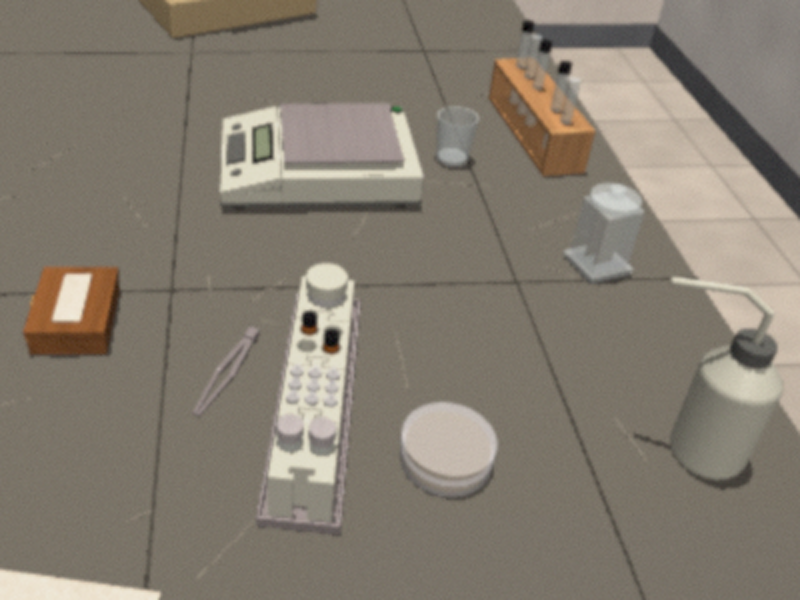

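Scene crop: vials with black caps at (202,162) and (232,162), next to the jar (258,190). The micro module and bottles lie further away, and the tare bar is at (580,293). The side view agrees: caps at (309,319) and (331,338), jar at (327,283), tare bar at (236,148). Next I compute rough positions, then refine with the wrist camera.

```bash
cat > h.py <<'E'
import numpy as np,cv2
from scipy.spatial.transform import Rotation as R
def ray(info,px):
    d=np.array([(px[0]-info["cx"])/info["fx"],(px[1]-info["cy"])/info["fy"],1])
    return R.from_euler("xyz",info["rotation"],degrees=True).as_matrix()@d
def onz(info,px,z):
    d=ray(info,px);e=np.array(info["eye"]);return (e+d*(z-e[2])/d[2])[:2]
def proj(info,P):
    Rm=R.from_euler("xyz",info["rotation"],degrees=True).as_matrix()
    q=(np.atleast_2d(P)-info["eye"])@Rm
    return np.c_[q[:,0]/q[:,2]*info["fx"]+info["cx"],q[:,1]/q[:,2]*info["fy"]+info["cy"]]
E
python3 - <<'E'
from bench import *
from h import *
S=camera_info("scene");B=camera_info("side")
f=lambda p:(p[0]/2+130,p[1]/2+110)
g=lambda p:(p[0]/2+130,p[1]/2+90)
pr=lambda n,i,ps,z:print(n,[np.round(onz(i,p,z),3).tolist() for p in ps])
pr("pan S",S,map(f,[(487,288),(642,367),(577,505),(408,402)]),.069)
pr("pan B",B,map(g,[(284,106),(391,104),(401,164),(286,164)]),.069)
pr("tare",S,[f((580,293))],.046);pr("tare",B,[g((236,148))],.046)
pr("caps S",S,map(f,[(202,156),(232,156)]),.077);pr("caps B",B,map(g,[(309,315),(331,333)]),.077)
pr("jar",S,[f((258,180))],.082);pr("jar",B,[g((327,273))],.082)
pr("bot",S,map(f,[(132,103),(151,93)]),.082);pr("bot",B,map(g,[(289,424),(322,426)]),.082)
pr("row end S",S,[f((260,225)),f((291,205)),f((106,106))],.058)
pr("row end B",B,map(g,[(272,470),(332,474)]),.058)
pr("petri",S,[f((80,205))],.03);pr("forc",B,[g((228,368))],.005)
E
```

```text
pan S [[0.55, 0.182], [0.55, 0.336], [0.705, 0.335], [0.704, 0.179]]
pan B [[0.55, 0.328], [0.707, 0.33], [0.697, 0.165], [0.545, 0.169]]
tare [[0.483, 0.258]]
tare [[0.48, 0.25]]
caps S [[0.573, -0.165], [0.553, -0.137]]
caps B [[0.554, -0.137], [0.574, -0.165]]
jar [[0.571, -0.086]]
jar [[0.578, -0.075]]
bot [[0.554, -0.291], [0.527, -0.285]]
bot [[0.525, -0.287], [0.554, -0.29]]
row end S [[0.606, -0.058], [0.562, -0.048], [0.558, -0.336]]
row end B [[0.509, -0.317], [0.561, -0.324]]
petri [[0.682, -0.263]]
forc [[0.469, -0.138]]
```

Run:
```python
from bench import *
from h import *
def look(n):
    i=camera_info("wrist");im=capture("wrist");cv2.imwrite(f"pics/{n}.png",im)
    np.save(f"pics/{n}.npy",i,allow_pickle=True)
    print(n,np.round(i["eye"],3),np.round(i["rotation"],1),np.round(get_state()["joint_positions"]),get_state()["clock"])
    return i
reach([0.54,-0.15,0.30],[180,0,80]); i=look("w1")
for t,z in [("vial_module",.058),("vial0",.077),("micro_module",.058),("end_a",.058)]:
    print(t,[(round(d["confidence"],2),np.round(d["point"]).tolist(),np.round(onz(i,d["point"],z),3).tolist()) for d in silhouettes(t,"wrist")[:3]])
reach([0.50,0.255,0.30],[180,0,0]); i=look("w2")
for t,z in [("tare_key",.046),("pan",.069)]:
    print(t,[(round(d["confidence"],2),np.round(d["point"]).tolist(),np.round(onz(i,d["point"],z),3).tolist()) for d in silhouettes(t,"wrist")[:3]])
```

```text
w1 [ 0.553 -0.076  0.423] [162.5   0.  -10.2] [ 57.  24. -57.  98.  22.  70. -16.] 3.4583
vial_module [(0.66, [303.0, 171.0], [0.565, -0.15])]
vial0 [(0.68, [310.0, 183.0], [0.571, -0.161]), (0.62, [302.0, 172.0], [0.564, -0.147]), (0.54, [288.0, 163.0], [0.55, -0.134])]
micro_module [(0.64, [304.0, 224.0], [0.556, -0.219]), (0.41, [304.0, 115.0], [0.577, -0.084])]
end_a [(0.82, [303.0, 111.0], [0.576, -0.08]), (0.61, [306.0, 270.0], [0.548, -0.286])]
w2 [0.577 0.254 0.423] [162.5   0.  -90. ] [   9.   22.  -50.   98.   18.   69. -135.] 5.5167
tare_key [(0.87, [281.0, 190.0], [0.48, 0.256])]
pan [(0.77, [281.0, 91.0], [0.599, 0.255])]
```

View pics/w1.png

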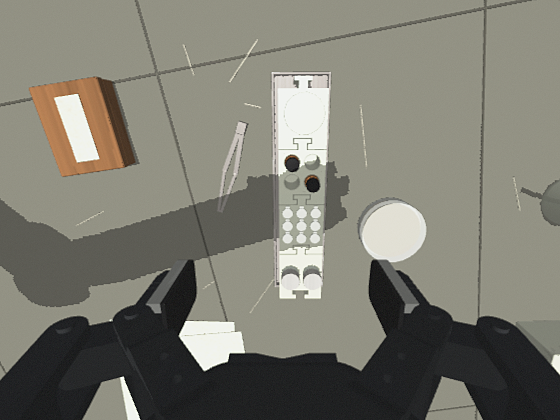

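View pics/w2.png

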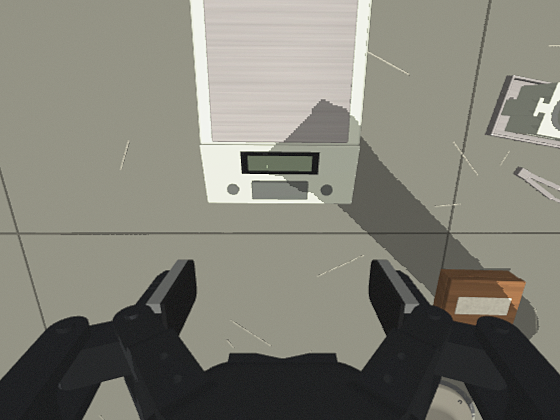

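w1 shows the row upright in the image: the jar at (303,111), vial caps at (292,163) and (312,184), and clear space for fingers on both sides. w2 shows the tare bar at (280,190) and the pan's front edge at row 142. Edge fits will refine these.

Run:
```python
from h import *
i=np.load("pics/w1.npy",allow_pickle=True).item();g=cv2.imread("pics/w1.png",0).astype(int)
for r in [145,165,185,200]: print(r,g[r,268:336].tolist())
print("col302",g[60:310,302].tolist())
j=np.load("pics/w2.npy",allow_pickle=True).item();h=cv2.imread("pics/w2.png",0).astype(int)
ps=[(205,0),(210,142),(350,142),(357,0)]
print([np.round(onz(j,p,.069),4).tolist() for p in ps])
for r in [20,80]: print(r,h[r,190:215].tolist(),h[r,340:375].tolist())
print(h[130:210,230].tolist())
print([np.round(onz(j,p,.046),4).tolist() for p in [(252,181),(308,181),(308,199),(252,199)]])
```

```text
145 [144, 146, 145, 131, 148, 201, 156, 139, 204, 201, 230, 244, 241, 241, 241, 241, 241, 241, 241, 241, 241, 241, 241, 242, 243, 243, 245, 248, 241, 160, 197, 249, 242, 241, 241, 241, 242, 246, 233, 140, 241, 249, 245, 244, 242, 242, 241, 241, 241, 241, 241, 241, 241, 241, 241, 241, 242, 242, 230, 184, 135, 142, 146, 144, 144, 146, 143, 145]
165 [144, 145, 143, 141, 165, 210, 181, 164, 194, 188, 221, 246, 242, 242, 244, 248, 206, 34, 40, 49, 50, 52, 50, 49, 50, 50, 49, 49, 47, 46, 23, 159, 254, 248, 190, 190, 161, 114, 112, 121, 122, 126, 125, 119, 119, 118, 120, 117, 115, 111, 108, 128, 153, 155, 171, 196, 197, 179, 104, 100, 88, 90, 92, 89, 90, 88, 113, 153]
185 [90, 92, 93, 90, 94, 110, 115, 101, 113, 109, 126, 161, 168, 165, 166, 165, 150, 121, 114, 118, 120, 121, 124, 122, 122, 121, 120, 121, 117, 115, 118, 147, 162, 167, 167, 166, 148, 92, 50, 23, 22, 30, 29, 30, 30, 28, 32, 31, 27, 28, 20, 57, 130, 174, 166, 167, 155, 129, 126, 87, 89, 93, 92, 90, 91, 91, 92, 91]
200 [92, 92, 91, 91, 88, 100, 118, 102, 113, 108, 125, 158, 167, 163, 164, 165, 165, 164, 164, 164, 163, 165, 165,
[... 1927 characters left out ...]
 242, 244, 239, 168, 191, 197, 194, 196, 195, 194] [193, 193, 193, 193, 192, 192, 193, 190, 193, 191, 190, 180, 216, 247, 243, 241, 241, 241, 241, 241, 241, 242, 242, 239, 206, 115, 145, 147, 146, 147, 145, 146, 146, 146, 145]
[201, 193, 197, 206, 206, 201, 198, 197, 202, 206, 209, 148, 244, 235, 159, 238, 240, 238, 238, 238, 238, 237, 238, 238, 238, 238, 238, 238, 238, 237, 238, 238, 238, 238, 237, 237, 237, 237, 237, 238, 237, 237, 238, 237, 238, 238, 237, 238, 238, 238, 237, 238, 241, 248, 139, 114, 127, 130, 130, 129, 131, 129, 125, 110, 220, 241, 239, 238, 237, 237, 238, 243, 229, 156, 142, 144, 146, 146, 148, 146]
[[0.4914, 0.2929], [0.4914, 0.2205], [0.4671, 0.2199], [0.4672, 0.2936]]
```

Run:
```python
import cv2
a=cv2.imread("pics/w1.png")[65:305,255:355];a=cv2.resize(a,None,fx=2.5,fy=2.5,interpolation=cv2.INTER_CUBIC)
b=cv2.imread("pics/w2.png")[0:215,190:380];b=cv2.resize(b,None,fx=2.5,fy=2.5,interpolation=cv2.INTER_CUBIC)
import numpy as np
c=np.zeros((600,740,3),'uint8');c[:a.shape[0],:a.shape[1]]=a;c[:b.shape[0],260:260+b.shape[1]]=b
cv2.imwrite("pics/c.png",c)
```

```text
(no output)
```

View pics/c.png

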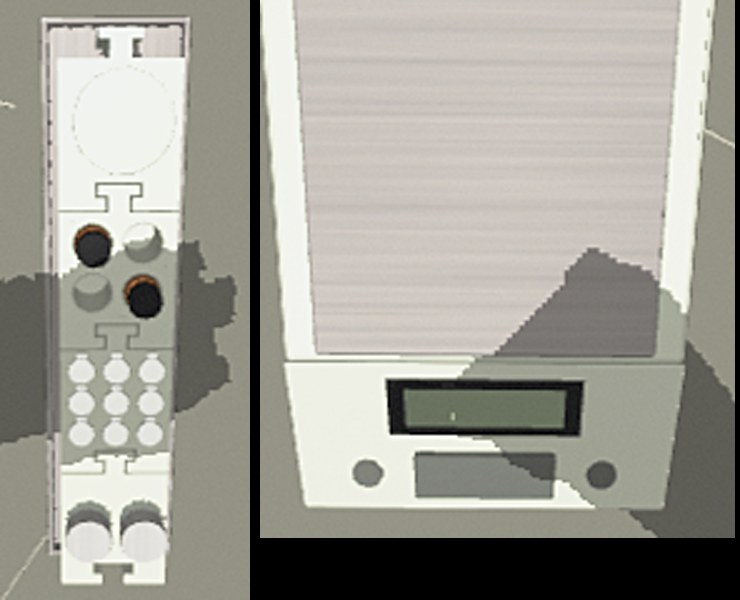

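Run:
```python
from h import *
i=np.load("pics/w1.npy",allow_pickle=True).item()
for r,a,b in [(95,276.8,328.5),(145,278,326.5),(165,278.3,325.7),(200,278.6,324.4)]:
    P,Q=onz(i,(a,r),.058),onz(i,(b,r),.058);print(r,P.round(4),Q.round(4),((P+Q)/2).round(4),np.linalg.norm(P-Q).round(4))
P,Q=onz(i,(302.3,149.2),.058),onz(i,(301.5,204.6),.058);print("bounds",P,Q,(P+Q)/2,np.linalg.norm(P-Q),np.degrees(np.arctan2(*(P-Q)[::-1])))
# bottom seams / far end top
P,Q=onz(i,(303,88),.058),onz(i,(301,298),.058);print("ends",P,Q,np.linalg.norm(P-Q),np.degrees(np.arctan2(*(P-Q)[::-1])))
```

```text
95 [ 0.5496 -0.0572] [ 0.608  -0.0677] [ 0.5788 -0.0625] 0.0594
145 [ 0.5407 -0.1131] [ 0.5983 -0.1234] [ 0.5695 -0.1183] 0.0585
165 [ 0.5367 -0.137 ] [ 0.5941 -0.1473] [ 0.5654 -0.1421] 0.0583
200 [ 0.529  -0.1812] [ 0.5865 -0.1915] [ 0.5577 -0.1863] 0.0584
bounds [ 0.56878972 -0.12321465] [ 0.55677775 -0.19240797] [ 0.56278374 -0.15781131] 0.0702282204830819 80.15159718576632
ends [ 0.58039767 -0.05512314] [ 0.53418216 -0.32962041] 0.27836060340823016 80.44307229869082
```

Run:
```python
from bench import *
from h import *
c=np.array([.479,.256,.046]);n=np.array([-.2588,0,.9659]);o=[180,-15,0]
gripper_to(0.0)
P=lambda d:(c+n*(.019+d)).tolist()
reach(P(.06),o); servo_line(P(.012),vel=.1); sleep(.2)
f0=get_state()["ft_force"]
for k in range(30):
    d=.011-.001*k
    servo_line(P(d),vel=.02); sleep(.05)
    s=get_state();F=float((s["ft_force"]-f0)@n)
    print(round(d,3),round(F,2),s["tcp_pos"].round(4))
    if F>8 or d<-.012: break
sleep(.2);im=capture("wrist");cv2.imwrite("pics/p.png",im)
servo_line(P(.08),vel=.15);print(get_state()["clock"])
gripper_to(0.085);print(get_state()["clock"],get_state()["finger_gap"])
```

```text
0.011 1.92 [0.4713 0.2561 0.0751]
0.01 0.31 [0.4714 0.256  0.0739]
0.009 0.68 [0.4717 0.256  0.073 ]
0.008 0.33 [0.472 0.256 0.072]
0.007 0.44 [0.4723 0.256  0.0711]
0.006 1.52 [0.4725 0.256  0.0701]
0.005 0.14 [0.4728 0.256  0.0691]
0.004 0.44 [0.473  0.256  0.0682]
0.003 1.29 [0.4733 0.256  0.0672]
0.002 0.94 [0.4735 0.2559 0.0662]
0.001 1.12 [0.4738 0.256  0.0653]
0.0 0.6 [0.4741 0.256  0.0643]
-0.001 2.72 [0.4744 0.256  0.0635]
-0.002 3.79 [0.4746 0.256  0.0625]
-0.003 4.37 [0.4749 0.256  0.0615]
-0.004 13.52 [0.475  0.256  0.0611]
13.9
14.6833 0.08523798433319005
```

The force profile (spring from about 1.5 N, stop at 13.5 N) shows the bar went fully down. Next is the grasp and lift.

Run:
```python
from bench import *
from h import *
c=np.array([.5627,-.1578]);o=[180,0,80.2]
reach([*c,.20],o); servo_line([*c,.10],vel=.12); servo_line([*c,.038],vel=.06); sleep(.15)
s=get_state();f0=s["ft_force"];print(s["clock"],f0.round(2),s["tcp_pos"].round(4))
gripper_to(.05); sleep(.2)
s=get_state();print("grip",s["finger_gap"],s["grasp_force"],(s["ft_force"]-f0).round(2),s["tcp_pos"].round(4))
for dz in [.004,.010,.02,.03,.04,.05,.062,.075]:
    servo_line([*c,.038+dz],vel=.04); s=get_state()
    F=(s["ft_force"]-f0);print(dz,F.round(2),s["moment"].round(2),round(s["finger_gap"],4))
    if F[2]<-15: print("JAM");break
    if dz==.01: cv2.imwrite("pics/l1.png",capture("side"))
sleep(.1);cv2.imwrite("pics/l2.png",capture("side"));cv2.imwrite("pics/l2s.png",capture("scene"))
print(get_state()["clock"])
a=cv2.imread("pics/l1.png")[150:390,200:400];b=cv2.imread("pics/l2.png")[150:390,200:400]
cv2.imwrite("pics/l.png",cv2.resize(np.hstack([a,b]),(800,480),interpolation=cv2.INTER_CUBIC))
```

```text
19.1333 [ 0.56 -0.12  0.04] [ 0.5631 -0.1579  0.0385]
grip 0.057406238683695245 65.01229047775269 [-0.43 -0.26  6.63] [ 0.5632 -0.1579  0.0384]
0.004 [ 0.37  0.11 -2.38] [0.   0.01 0.  ] 0.0569
0.01 [-0.4   0.45 -3.41] [ 0.06 -0.01 -0.02] 0.0574
0.02 [-0.14 -0.15 -2.18] [-0.05  0.02 -0.03] 0.0574
0.03 [-1.45 -0.34 -2.84] [ 0.01  0.02 -0.01] 0.0573
0.04 [-1.2   0.64 -2.09] [-0.05  0.01 -0.02] 0.0575
0.05 [-0.31  0.73 -2.48] [0.01 0.02 0.02] 0.0572
0.062 [-0.81  0.28 -2.79] [0.   0.02 0.  ] 0.0576
0.075 [-0.08 -0.28 -2.38] [ 0.01 -0.    0.01] 0.0576
23.025
```

View pics/l.png

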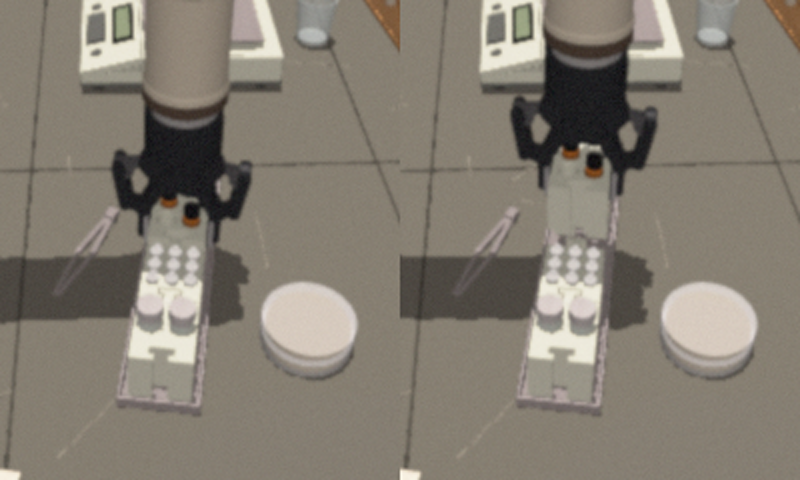

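Clean lift: about 2.5 N load, both vials at (568,153) and (594,160), neighbours in place. Now I carry it over and lower it gently.

Run:
```python
from bench import *
from h import *
c=np.array([.5627,-.1578]);p=np.array([.624,.256])
servo_line([*c,.18],vel=.12); servo_line([*p,.18],vel=.15); servo_line([*p,.118],vel=.08); sleep(.2)
f0=np.mean([(sleep(.03),get_state()["ft_force"][2])[1] for _ in range(5)])
z=.110;servo_line([*p,z],vel=.03)
while z>.100:
    z-=.001; servo_line([*p,z],vel=.015); sleep(.06)
    s=get_state();F=s["ft_force"][2]-f0;print(round(z,4),round(F,2))
    if F>3.5: break
print(get_state()["clock"],s["tcp_pos"].round(4))
gripper_to(.085); sleep(.2); servo_line([*p,.26],vel=.12); sleep(.2)
cv2.imwrite("pics/e1.png",capture("side")[80:230,180:380]);cv2.imwrite("pics/e2.png",capture("wrist"))
for t in ["vial_module","vial0"]:
    for cam in ["wrist"]:
        i=camera_info(cam);print(t,[(round(d["confidence"],2),onz(i,d["point"],.124).round(3)) for d in silhouettes(t,cam)[:3]])
print(get_state()["clock"])
a=cv2.resize(cv2.imread("pics/e1.png"),(400,300));b=cv2.resize(cv2.imread("pics/e2.png"),(400,300))
cv2.imwrite("pics/e.png",np.hstack([a,b]))
```

```text
0.109 0.05
0.108 -0.01
0.107 0.3
0.106 -0.17
0.105 0.23
0.104 4.56
30.2333 [0.6242 0.2561 0.1045]
vial_module [(0.62, array([0.627, 0.267]))]
vial0 [(0.74, array([0.634, 0.245])), (0.66, array([0.613, 0.274]))]
32.675
```

View pics/e.png

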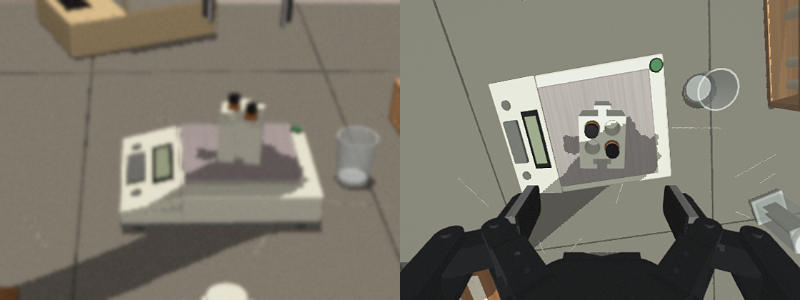

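The module stands upright mid-pan, around (603,140), with both vials in it. The gripper is clear, so I'm handing in.

```bash
python3 -c "
from bench import *
print(finish_job())"
```

```text
the job is handed in; nothing more can be done
None
```

I tared the balance, then drew the vial module straight up and set it upright near the middle of the pan with both vials in place; the job is handed in at about 33 s, but no verdict was returned.

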